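# Face and stack the pouring canisters

### The job

First turn the white canister so that its blue spout points to the red mark, and leave it centred on the cork disc of the marble board. Then stack the taupe canister squarely on top of it, edges flush all round, with its blue spout pointing the same way, towards the red mark's side. Set the canisters down gently without letting them fall, and leave the other things where they are.

Things in the scene. Friction and masses are not known exactly. Their poses are not given: they have to be found in the camera images.
- board: White marble board, 190 x 250 mm, 12 mm thick, fixed. On its face a flush cork disc 100 mm in diameter and a red wedge-shaped mark, 58 to 86 mm from the disc's centre. Origin: below the disc's centre, on the board's underside (top at z = 12 mm); x points from the disc's centre to the red mark, z up. Reaches 95 mm either way in x, -85 to +165 mm in y.
- white_canister: White ribbed canister on the cork disc: 80 mm tall, 64 mm in diameter, straight wall, flat top with inset bamboo lid, about 0.3 kg. A blue spout sticks out sideways: a level tube 22 mm thick, 57 mm above the underside, ending 54 mm from the axis (22 mm beyond the wall). Origin: centre of the underside; z up, x from the axis out along the spout.
- white_canister_spout (a point): Centre of the end of the white canister's spout.
- taupe_canister: Taupe (grey-brown) ribbed canister on the table left or right of the board: 80 mm tall, 64 mm in diameter, straight wall, flat top with inset bamboo lid, about 0.3 kg. A blue spout sticks out sideways: a level tube 22 mm thick, 57 mm above the underside, ending 54 mm from the axis (22 mm beyond the wall). Origin: centre of the underside; z up, x from the axis out along the spout.
- taupe_canister_spout (a point): Centre of the end of the taupe canister's spout.
- plain_jar: Sage green jar without spout, 68 mm in diameter, 98 mm tall, on the table on the other side of the board from the taupe canister. Not to be moved. Origin: centre of the underside.
- salt_bowl: Small blue bowl, 50 mm in diameter, 35 mm tall, on the marble board about 125 mm to the y side of the cork disc. Not to be moved. Origin: centre of the underside.
- oil_bottle: Green glass bottle, 60 mm in diameter, 220 mm tall, at the far side of the table. Not to be moved. Origin: centre of the underside.
- preserve_jar: Amber jar with a brass cap, 72 mm in diameter, 100 mm tall, at the far side. Not to be moved. Origin: centre of the underside.
- bowl_stack: Stack of white bowls, 140 mm in diameter, 82 mm tall, at the far right. Not to be moved. Origin: centre of the underside.

How it is judged:
On the way, in this order (a step that is already met when the one before it is completed fails the run):
1. the white canister stands released on the cork disc, centred within 12 mm, its spout within 0.17 rad of the mark's direction, the taupe one not yet on it (angle between the x axis of white_canister and the x axis of board, either way round below 0.17 rad and x of white_canister_spout in the frame of board above 0.02 m and angle between white_canister's own z axis and vertical below 0.06 rad and horizontal distance between white_canister and board below 0.012 m and z of white_canister in the frame of board between 0.009 and 0.016 m and linear speed of white_canister below 0.01 m/s and angular speed of white_canister below 0.1 rad/s and contact force between the fingers and white_canister below 0.05 N and horizontal distance between taupe_canister and white_canister above 0.08 m), for 0.2 s.
2. the taupe canister stands released and squarely on the white one, spout towards the mark's side (angle between the x axis of each of white_canister, taupe_canister and the x axis of board, either way round below 0.17 rad and x of each of white_canister_spout, taupe_canister_spout in the frame of board above 0.02 m and angle between each of white_canister, taupe_canister's own z axis and vertical below 0.06 rad and horizontal distance between white_canister and board below 0.012 m and z of white_canister in the frame of board between 0.009 and 0.016 m and horizontal distance between taupe_canister and white_canister below 0.008 m and z of taupe_canister in the frame of white_canister between 0.077 and 0.084 m and contact force between the fingers and taupe_canister below 0.05 N), for 0.2 s.
At the end, for the whole second after the job is handed in: White canister upright on the board within 12 mm of the cork's centre; taupe canister upright on its lid, axes within 8 mm; both spouts within 0.17 rad of the direction from cork to red mark (the board's x); both released and at rest (all of step 2 and linear speed of each of white_canister, taupe_canister below 0.01 m/s and angular speed of each of white_canister, taupe_canister below 0.1 rad/s and contact force between the fingers and white_canister below 0.05 N); the robot touches nothing.
It fails at once if the white canister falls freely (faster than 0.4 m/s and not held by the fingers: a drop of 8 mm) (linear speed of white_canister above 0.4 m/s and contact force between the fingers and white_canister below 0.05 N).
It fails at once if the taupe canister falls freely (faster than 0.4 m/s and not held by the fingers: a drop of 8 mm) (linear speed of taupe_canister above 0.4 m/s and contact force between the fingers and taupe_canister below 0.05 N).
It fails at once if a bystander (jar, bowl, bottle or stack) moved more than 15 mm or tipped (distance of any of plain_jar, salt_bowl, oil_bottle, preserve_jar, bowl_stack from where it was at the start of the episode above 0.015 m or angle between any of plain_jar, salt_bowl, oil_bottle, preserve_jar, bowl_stack's own z axis and vertical above 0.35 rad).
It also fails if it takes over 54 s, if anything falls off the work surface, if the arm or the gripper's body presses on something with over 40 N, if the wrist force passes 120 N, or if a joint passes its speed limit or range.

### The arm

A 7-joint arm with a two-finger parallel gripper is mounted at the origin on the work surface. World frame = base frame: x ahead of the robot, y to its left, z up, the work surface at z = 0. Lengths are in m, angles in rad, forces in N, time in s.
With the tool pointing down it reaches from about 0.425 to 0.925 m from the base axis. Payload 6.8 kg.
Tool frame: the origin (TCP) lies midway between the tips of the shut fingers; the grasp point (between the pads) lies 19 mm behind it (r.grip_depth is the distance from the TCP to the grasp point, in m); z points along the fingers, y is the line along which they close (so a half turn about z gives the same grasp; the last joint's range is limited). The gripper opens to 85 mm and grips with 20 to 120 N. Pads are 22 mm wide; open, the fingers measure 114 mm over their backs; the gripper's body (76 mm by 85 mm) begins 54 mm behind the grasp point. The pads swing forward as they close: fully open they stand 13 mm farther back than shut.
Start: joints at [-1.414, 0.477, 0.022, 1.555, -0.011, 1.109, -0.083], TCP at [0.177, 0.651, 0.231] pointing down, gripper open.
Joint ranges: [-2.96, 2.96], [-0.34, 2.1], [-1.41, 1.46], [0.24, 2.44], [-1.37, 4.51], [0.17, 1.92], [-2.96, 2.96]. Speed limits (rad/s): [2.39, 2.39, 3.14, 3.14, 3.14, 3.14, 3.14].

### API

Orientations are given as a rotation vector (axis times angle).
In Python, from bench import telemetry, grab_frame, calibration, order, silhouettes, r gives the robot as it stands.
- The arm moves only by the tool apply_moves, never from a script. Its argument "moves" is a list of rows, each a list of 7 numbers: the turn, a rotation vector about the tool's x, y, z scaled (see below), then the shift along the tool's x, y, z scaled (see below), then the opening, from -1 (shut) to 1 (fully open). A call has exactly 8 rows; each row shifts and turns the commanded pose from where the row before left it, along the tool's axes as they then stand; what a row does not reach is not made up. The controller multiplies each number of a shift by 1000 mm and each number of a turn by 6 degrees. A row lasts 1/12 s, in which the tool goes at most 41.7 mm and 7.16 degrees, less where a joint would pass 70% of its speed; a pose out of reach is approached as far as the arm can. A call with a number of a shift or a turn outside -1 to 1 is refused whole. A call with a gripper value outside its range is refused whole. The fingers move at their own pace and stop on an object; "grip_force" is the grip in N (left out, the last holds). Time passes only in rows, so rows that do not move let the fingers close, or fill a call up. It gives the time, the measured TCP pose, the force, the opening and the grip force at its end, in the units of the state.
- telemetry.get_obs(): the state, without advancing time (a new reading comes with each control period).
- grab_frame(name): name is "side" or "top"; returns the picture (480x640x3 uint8, blue, green, red); there is no depth.
- calibration(name): a dict with "fx", "fy", "cx", "cy" (pixels), "world_from_camera" (4x4, takes a point from camera to world coordinates). Camera axes: x right, y down, z forward; pixel columns grow to the right and rows downward; lengths in m; the calibration is good to about 2 mm. A picture is of the moment at which its call begins. calibration takes no time and is no camera call.
- order.hand_in(): hands the job in; it is judged then, once.
Trained networks look in the newest picture that a camera, given by its name, has taken for a name from the list of things; names that differ only in an ending like _2 or _b are one class to them, and where a whole thing is asked for, a point or a joint stands for the part that bears it (a point fixed in the world has none). Each returns a list of dicts, best first, with "p" (0 to 1); they miss things now and then, are a little off and sometimes report something else, mostly with a low value. They report only what shows in the picture. A call takes as long as a camera call.
- silhouettes(thing, camera): "mask" (480x640 bool, what is visible of it) and "extent" ([centre column, centre row, width, height] in pixels, round what is visible of it).
The state is a dict: "clock": time; "joints": joint angles; "qvel": joint speeds; "tau": joint torques, N m; "tcp_pos": TCP position; "orientation": TCP orientation; "contact_force": force on the tool from outside, world axes, zero at the start; "moment": the same for the moment, N m; "grip_width": finger opening in m; "gripper_force": force on a finger pad.
Only numpy, scipy, OpenCV 4.12 (cv2) and the standard library are available. Lean on these libraries where they do the work, as an engineer would, in place of code of your own. Each camera call takes 0.05 s, during which the arm holds its last target. There are 200 camera calls.

## Working session

There is one attempt and no reset: what is moved stays moved. The work goes in short steps, Python scripts to look and compute and a tool call to move; the robot and the scene stay as the last step left them, time stands still between calls to the robot, and variables do not carry over. Pictures are saved under pics/ and viewed, at most 10 in all, crops included, and the job is handed in when it is done.

Besides the shell and the picture viewer there is one more tool, called by a JSON object that holds its "op" and its "data", one argument or row to a line. apply_moves: Moves the arm, as the interface text tells. Its arguments: {"type":"object","properties":{"moves":{"type":"array"},"grip_force":{"type":"number"}},"required":["moves"]}

```bash
ls; mkdir -p pics; python3 - <<'E'
from bench import telemetry, grab_frame, calibration, silhouettes
import cv2, numpy as np
print(telemetry.get_obs())
a=[grab_frame(n) for n in("top","side")]
for n,i in zip(("top","side"),a):
    cv2.imwrite(f"pics/{n}0.png",i)
    c=calibration(n);print(n,c['fx'],c['fy'],c['cx'],c['cy'],np.round(c['world_from_camera'],4).tolist())
    for t in("white_canister","taupe_canister","white_canister_spout","taupe_canister_spout","board","plain_jar","salt_bowl"):
        print(t,[(round(d['p'],2),np.round(d['extent'],1).tolist()) for d in silhouettes(t,n)[:2]])
E
```

```text
pics
{'clock': 0.0, 'joints': array([-1.41411239,  0.47778721,  0.02233481,  1.55643763, -0.01149464,
        1.10928953, -0.08311885]), 'qvel': array([ 1.20232322e-03,  5.37484029e-04, -1.60995353e-04, -7.17470051e-05,
        9.11391468e-05,  1.53708295e-03,  1.32651757e-03]), 'tau': array([ 3.33486760e-04, -5.96466100e+01,  1.60843939e+00, -2.81184608e+01,
        1.24968082e-02,  9.78285796e-03, -5.21581626e-06]), 'tcp_pos': array([0.17650785, 0.65091121, 0.23034009]), 'orientation': array([-4.14679012e-01, -3.11400019e+00,  2.81269691e-03]), 'contact_force': array([0.34067285, 0.56680351, 0.16426255]), 'moment': array([-0.00987793,  0.01094583,  0.06011432]), 'gripper_force': 0.0, 'grip_width': 0.0850608986819815}
top 486.2495774145578 486.2495774145578 322.2656299417359 235.53381028695736 [[0.0073, -0.9988, 0.0493, 0.5222], [-1.0, -0.0074, -0.0027, 0.0107], [0.003, -0.0493, -0.9988, 1.0417], [0.0, 0.0, 0.0, 1.0]]
white_canister [(0.7, [337.5, 270.1, 44.2, 35.1])]
taupe_canister [(0.62, [171.2, 270.9, 36.3, 41.6])]
white_canister_spout [(0.57, [335.2, 267.2, 40.5, 34.6])]
taupe_
[... 167 characters left out ...]

plain_jar [(0.92, [494.6, 263.5, 46.2, 33.4])]
salt_bowl [(0.71, [267.6, 261.8, 25.1, 21.6]), (0.39, [359.1, 133.4, 37.7, 45.9])]
side 434.36129861127597 434.36129861127597 316.50367143676016 236.3614081822479 [[0.8197, -0.3644, 0.4419, 0.1722], [-0.5727, -0.5164, 0.6366, -0.6126], [-0.0037, -0.7749, -0.632, 0.6746], [0.0, 0.0, 0.0, 1.0]]
white_canister [(0.63, [282.1, 261.1, 31.2, 48.5]), (0.16, [257.8, 231.8, 16.1, 21.3])]
taupe_canister [(0.6, [218.9, 196.3, 27.8, 41.8])]
white_canister_spout [(0.83, [280.0, 259.6, 33.6, 51.9])]
taupe_canister_spout [(0.83, [217.1, 196.2, 31.0, 39.2])]
board [(0.93, [281.4, 269.1, 103.5, 94.5])]
plain_jar []
salt_bowl [(0.79, [258.6, 231.8, 20.7, 17.2])]
```

```bash
python3 - <<'E'
import cv2
i=cv2.imread("pics/top0.png");cv2.imwrite("pics/topc.png",cv2.resize(i[190:340,130:530],None,fx=2,fy=2,interpolation=cv2.INTER_CUBIC))
i=cv2.imread("pics/side0.png");cv2.imwrite("pics/sidec.png",cv2.resize(i[150:350,180:420],None,fx=3,fy=3,interpolation=cv2.INTER_CUBIC))
E
```

```text
(no output)
```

View pics/topc.png

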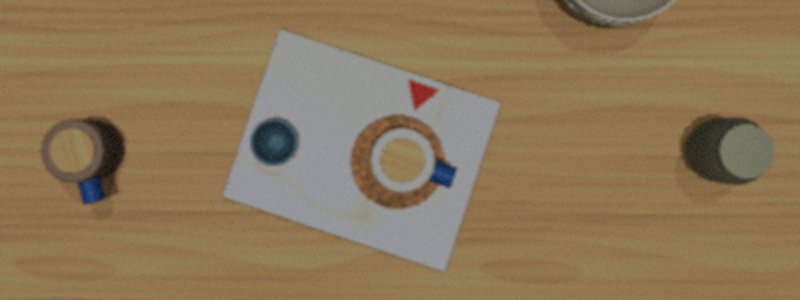

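View pics/sidec.png

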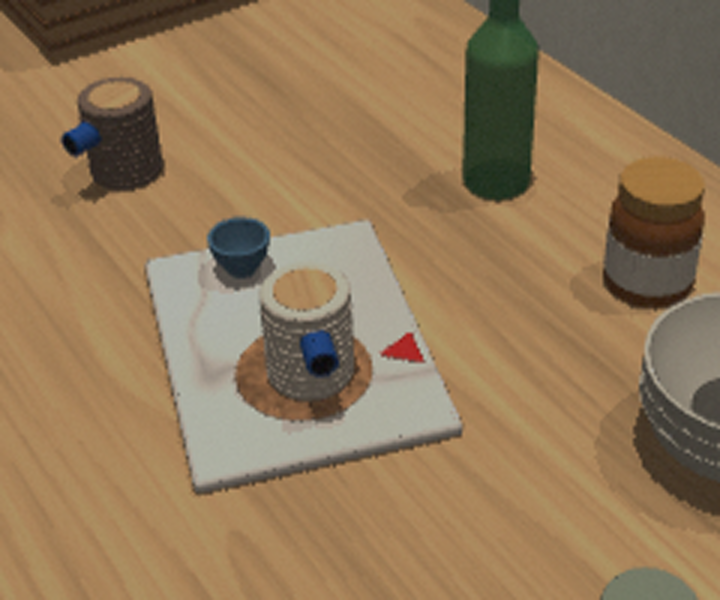

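The top crop shows the white canister at (403,159) with its spout pointing right to (445,174). The cork centre is at (397,161), the red mark at (420,94), and the taupe canister at (74,150) with its spout down at (92,190). The side crop agrees. Next I'll measure these precisely.

```bash
cat > h.py <<'E'
import cv2, numpy as np
from scipy.optimize import least_squares
from bench import telemetry, grab_frame, calibration
C={n:calibration(n) for n in("top","side")}
def proj(n,P):
    c=C[n];T=np.linalg.inv(c['world_from_camera']);p=np.atleast_2d(P)@T[:3,:3].T+T[:3,3]
    return np.c_[c['fx']*p[:,0]/p[:,2]+c['cx'],c['fy']*p[:,1]/p[:,2]+c['cy']]
def back(n,uv,z):
    c=C[n];T=np.array(c['world_from_camera']);d=T[:3,:3]@[(uv[0]-c['cx'])/c['fx'],(uv[1]-c['cy'])/c['fy'],1]
    return (T[:3,3]+d*(z-T[2,3])/d[2])[:2]
def blobs(img,lo,hi,amin=15):
    m=cv2.inRange(cv2.cvtColor(img,cv2.COLOR_BGR2HSV),np.array(lo),np.array(hi))
    k,l,s,c=cv2.connectedComponentsWithStats(m)
    return sorted([(int(s[i,4]),c[i].round(2).tolist(),s[i,:4].tolist()) for i in range(1,k) if s[i,4]>=amin],reverse=True),m
E
python3 - <<'E'
from h import *
for n in("top","side"):
    i=cv2.imread(f"pics/{n}0.png")
    print(n,"blue",blobs(i,(105,150,40),(125,255,255))[0][:5])
    print("red",blobs(i,(0,190,120),(6,255,255))[0][:3], blobs(i,(172,150,100),(180,255,255))[0][:3])
    w=blobs(i,(0,0,120),(180,60,255),200);print("white",w[0][:3])
i=cv2.imread("pics/top0.png");h=cv2.cvtColor(i,cv2.COLOR_BGR2HSV)
for p in[(328+2,261+35-13),(313,270),(333,269),(341,275),(167,265),(154,265),(351,279),(176,284),(340,236),(300,300)]:print(p,h[p[1],p[0]])
m=w=blobs(i,(0,0,120),(180,60,255),200)
E
```

```text
top blue [(96, [175.25, 284.74], [170, 279, 11, 12]), (82, [351.18, 276.59], [346, 271, 11, 11])]
red [(25, [339.72, 236.28], [336, 232, 10, 10])] []
white [(8133, [308.39, 263.92], [241, 205, 139, 121]), (1844, [634.67, 209.79], [628, 121, 12, 195]), (1066, [623.31, 414.42], [608, 387, 32, 64])]
side blue [(87, [285.3, 265.39], [280, 261, 13, 13]), (63, [207.3, 194.97], [201, 191, 12, 10])]
red [(55, [314.64, 265.84], [308, 261, 13, 9])] []
white [(17733, [575.62, 416.99], [468, 311, 172, 169]), (4445, [276.16, 268.56], [229, 224, 105, 88]), (1860, [428.09, 268.69], [395, 247, 71, 49])]
(330, 283) [ 80   5 152]
(313, 270) [ 14 140 115]
(333, 269) [ 19 118 145]
(341, 275) [ 20  36 147]
(167, 265) [ 18 113 149]
(154, 265) [ 14  95 121]
(351, 279) [109 193 107]
(176, 284) [108 188 103]
(340, 236) [  2 184 147]
(300, 300) [110   5 154]
```

```bash
python3 - <<'E'
from h import *
np.set_printoptions(precision=4,suppress=True)
L=np.array([[95,-85],[95,165],[-95,165],[-95,-85]])/1e3
P0={}
for n in("top","side"):
    i=cv2.imread(f"pics/{n}0.png")
    m=blobs(i,(0,0,120),(180,60,255),200)[1]
    k,l,s,c=cv2.connectedComponentsWithStats(m)
    j=1 if False else min(range(1,k),key=lambda a:np.hypot(*(c[a]-([308,264] if n=="top" else [276,268]))))
    hull=cv2.convexHull(np.argwhere(l==j)[:,::-1].astype(np.int32))[:,0,:].astype(float)
    Q=np.array([back(n,u,.012) for u in hull])
    a=cv2.approxPolyDP(hull.astype(np.int32)[:,None],6,True)[:,0]
    print(n,"corners",a.tolist(),"world",[back(n,u,.012).tolist() for u in a.astype(float)] and np.array([back(n,u,.012) for u in a.astype(float)]).tolist())
    r=cv2.minAreaRect((Q*1e4).astype(np.float32));c0=np.array(r[0])/1e4;print("rect",c0,np.array(r[1])/1e4,r[2])
    red=[339.72,236.28] if n=="top" else [314.64,265.84]
    R=back(n,red,.012);print("red",R)
    # board axis from rect angle nearest to red direction; disc = centre - 40mm*y
    for k in range(4):
        t=np.radians(r[2]+90*k);x=np.array([np.cos(t),np.sin(t)]);y=np.array([-x[1],x[0]]);D=c0-.04*y
        e=R-(D+.072*x)
        if np.hypot(*e)<.03:print("disc",D,"yaw",np.degrees(np.arctan2(x[1],x[0])),"red err",e)
    for nm,box in (("white",(315,250,352,285) if n=="top" else (265,238,298,255)),("taupe",(150,248,185,278) if n=="top" else (205,175,232,188))):
        h=cv2.cvtColor(i,cv2.COLOR_BGR2HSV);x0,y0,x1,y1=box
        mm=np.zeros(h.shape[:2],np.uint8);mm[y0:y1,x0:x1]=cv2.inRange(h,np.array((13,85,125)),np.array((25,255,255)))[y0:y1,x0:x1]
        k,l,s,c=cv2.connectedComponentsWithStats(mm);j=1+np.argmax(s[1:,4])
        A=back(n,c[j],.091 if nm=="white" else .079);z=.012*(nm=="white")
        sp={"topwhite":[351.18,276.59],"toptaupe":[175.25,284.74],"sidewhite":[285.3,265.39],"sidetaupe":[207.3,194.97]}[n+nm]
        S=back(n,sp,z+.057+(.006 if n=="top" else .004));d=S-A
        print(nm,s[j],c[j],"axis",A,"spout",S,"r",np.hypot(*d),"deg",np.degrees(np.arctan2(d[1],d[0])))
E
```

```text
top corners [[379, 241], [351, 325], [241, 287], [270, 205]] world [[0.5622682084590855, -0.11235691302552345], [0.38518063134042047, -0.05375945661173223], [0.46307870698142495, 0.1785265916882466], [0.6371528654890368, 0.11958885476659263]]
rect [0.5118 0.0329] [0.249  0.1887] 71.9477310180664
red [ 0.5717 -0.029 ]
disc [ 0.4994 -0.0051] yaw -18.052268981933583 red err [ 0.0038 -0.0016]
white [321 260  21  21 346] [330.8035 269.763 ] axis [ 0.5023 -0.0089] spout [ 0.4888 -0.0498] r 0.04300841923431988 deg -108.36140741915018
taupe [155 254  22  22 389] [165.3522 264.8175] axis [0.5095 0.3176] spout [0.4696 0.3019] r 0.042858535044087785 deg -158.60815594096152
side corners [[333, 292], [245, 311], [229, 237], [303, 224]] world [[0.5584625222621817, -0.11550865668785087], [0.38398999351584695, -0.05607191926057287], [0.4616451307800586, 0.17450550179893576], [0.6359232447175108, 0.1143956831731806]]
rect [0.5098 0.0306] [0.2493 0.1874] 71.70536804199219
red [ 0.5726 -0.028 ]
disc [ 0.4972 -0.0074] yaw -18.294631958007816 red err [0.007 0.002]
white [271 240  21  13 223] [281.1031 245.9193] axis [ 0.5024 -0.0082] spout [ 0.4879 -0.0465] r 0.040963227440375026 deg -110.78400674045268
taupe [205 175  27  13 213] [217.1221 179.5493] axis [0.5117 0.3263] spout [0.4701 0.3012] r 0.048624499563403395 deg -148.83946669619849
```

{"op": "apply_moves", "data": {
  "moves": [
    [0, 0, 0, -0.02, -0.023, 0, 1],
    [0, 0, 0, -0.02, -0.023, 0, 1],
    [0, 0, 0, -0.02, -0.023, 0, 1],
    [0, 0, 0, -0.02, -0.023, 0, 1],
    [0, 0, 0, -0.02, -0.023, 0, 1],
    [0, 0, 0, -0.02, -0.023, 0, 1],
    [0, 0, 0, -0.02, -0.023, 0, 1],
    [0, 0, 0, -0.02, -0.023, 0, 1]
  ],
  "grip_force": 30
}}

```text
clock: 1.47
tcp_pos: [0.2834, 0.4307, 0.2315]
orientation: [0.415, 3.114, 0.001]
contact_force: [-0.2, 0.2, 0.1]
grip_width: 0.0855
gripper_force: 0.0
```

{"op": "apply_moves", "data": {
  "moves": [
    [0, 0, 0, -0.02, -0.023, 0, 1],
    [0, 0, 0, -0.02, -0.023, 0, 1],
    [0, 0, 0, -0.02, -0.023, 0, 1],
    [0, 0, 0, -0.02, -0.023, 0, 1],
    [0, 0, 0, -0.02, -0.023, 0, 1],
    [0, 0, 0, -0.02, -0.023, 0, 1],
    [0, 0, 0, -0.02, -0.023, 0, 1],
    [0, 0, 0, -0.02, -0.023, 0, 1]
  ]
}}

```text
clock: 2.13
tcp_pos: [0.3897, 0.2112, 0.2316]
orientation: [0.415, 3.114, 0.001]
contact_force: [0.6, 0.4, -0.8]
grip_width: 0.0857
gripper_force: 0.0
```

{"op": "apply_moves", "data": {
  "moves": [
    [0, 0, 0, -0.02, -0.023, 0, 1],
    [0, 0, 0, -0.02, -0.023, 0, 1],
    [0, 0, 0, -0.02, -0.023, 0, 1],
    [0, 0, 0, -0.02, -0.023, 0, 1],
    [0, 0, 0, -0.02, -0.023, 0, 1],
    [0, 0, 0, -0.02, -0.023, 0, 1],
    [0, 0, 0, -0.02, -0.023, 0, 1],
    [0, 0, 0, -0.02, -0.023, 0, 1]
  ]
}}

```text
clock: 2.8
tcp_pos: [0.496, -0.0083, 0.2316]
orientation: [0.414, 3.113, 0.001]
contact_force: [0.6, -0.2, 0.2]
grip_width: 0.0849
gripper_force: 0.0
```

{"op": "apply_moves", "data": {
  "moves": [
    [0, 0, 1, 0, 0, 0.004, 1],
    [0, 0, 1, 0, 0, 0.004, 1],
    [0, 0, 1, 0, 0, 0.004, 1],
    [0, 0, 1, 0, 0, 0.004, 1],
    [0, 0, 1, 0, 0, 0.004, 1],
    [0, 0, 1, 0, 0, 0.004, 1],
    [0, 0, 1, 0, 0, 0.004, 1],
    [0, 0, 1, 0, 0, 0.004, 1]
  ]
}}

```text
clock: 3.47
tcp_pos: [0.4955, -0.0069, 0.1993]
orientation: [1.652, 2.672, 0.001]
contact_force: [-0.5, -0.2, 0.1]
grip_width: 0.0854
gripper_force: 0.0
```

{"op": "apply_moves", "data": {
  "moves": [
    [0, 0, 1, 0, 0, 0.004, 1],
    [0, 0, 1, 0, 0, 0.004, 1],
    [0, 0, 1, 0, 0, 0.004, 1],
    [0, 0, 1, 0, 0, 0.004, 1],
    [0, 0, 1, 0, 0, 0.004, 1],
    [0, 0, 1, 0, 0, 0.004, 1],
    [0, 0, 1, 0, 0, 0.004, 1],
    [0, 0, 0.6, 0, 0, 0.004, 1]
  ]
}}

```text
clock: 4.13
tcp_pos: [0.4956, -0.0067, 0.1673]
orientation: [2.558, 1.823, 0.001]
contact_force: [0.4, 0.1, 0.3]
grip_width: 0.0852
gripper_force: 0.0
```

```bash
cat >> h.py <<'E'
from scipy.spatial.transform import Rotation as Ro
def state(tx=None,ty=None,ytarget=None):
    o=telemetry.get_obs();R=Ro.from_rotvec(o['orientation']).as_matrix();p=o['tcp_pos']
    print("t",round(float(o['clock']),2),"tcp",p.round(4),"q",o['joints'].round(2),"F",o['contact_force'].round(1),"w",round(float(o['grip_width']),4),"gf",o['gripper_force'])
    print("tooly deg",np.degrees(np.arctan2(R[1,1],R[0,1])).round(2),"toolz",R[:,2].round(4))
    if tx is not None:
        d=R.T@np.array([tx-p[0],ty-p[1],0]);print("tool shift",d.round(4))
    return o,R
E
python3 -c "
from h import *
state(.502,-.0085)"
```

```text
t 4.13 tcp [ 0.4956 -0.0067  0.1673] q [-0.73  0.32  0.75  2.08 -0.29  0.84 -0.14] F [0.4 0.1 0.3] w 0.0852 gf 0.0
tooly deg -19.06 toolz [ 5.e-04  2.e-04 -1.e+00]
tool shift [0.0004 0.0066 0.    ]
```

{"op": "apply_moves", "data": {
  "moves": [
    [0, 0, 0, 0, 0.002, 0.008, 1],
    [0, 0, 0, 0, 0.002, 0.008, 1],
    [0, 0, 0, 0, 0.002, 0.008, 1],
    [0, 0, 0, 0, 0.0005, 0.008, 1],
    [0, 0, 0, 0, 0, 0.008, 1],
    [0, 0, 0, 0, 0, 0.008, 1],
    [0, 0, 0, 0, 0, 0.008, 1],
    [0, 0, 0, 0, 0, 0.008, 1]
  ]
}}

```text
clock: 4.8
tcp_pos: [0.5015, -0.0091, 0.1024]
orientation: [-2.554, -1.829, 0.0]
contact_force: [-0.3, -0.2, 0.1]
grip_width: 0.0854
gripper_force: 0.0
```

{"op": "apply_moves", "data": {
  "moves": [
    [0, 0, 0, 0, 0, 0.008, 1],
    [0, 0, 0, 0, 0, 0.008, 1],
    [0, 0, 0, 0, 0, 0.008, 1],
    [0, 0, 0, 0, 0, 0.008, 1],
    [0, 0, 0, 0, 0, 0.008, 1],
    [0, 0, 0, 0, 0, 0.008, 1],
    [0, 0, 0, 0, 0, 0.008, 1],
    [0, 0, 0, 0, 0, 0.008, 1]
  ]
}}

```text
clock: 5.47
tcp_pos: [0.5016, -0.009, 0.0385]
orientation: [-2.554, -1.829, -0.0]
contact_force: [0.6, -0.2, 0.2]
grip_width: 0.0854
gripper_force: 0.0
```

```bash
python3 -c "
from h import *
state(.502,-.0085)
i=grab_frame('side');cv2.imwrite('pics/s1.png',cv2.resize(i[150:350,180:420],None,fx=3,fy=3))"
```

```text
t 5.47 tcp [ 0.5016 -0.009   0.0385] q [-0.54  0.55  0.56  2.14 -0.52  0.59  0.06] F [ 0.6 -0.2  0.2] w 0.0854 gf 0.0
tooly deg -18.77 toolz [ 0.  0. -1.]
tool shift [0.0006 0.0002 0.    ]
```

View pics/s1.png

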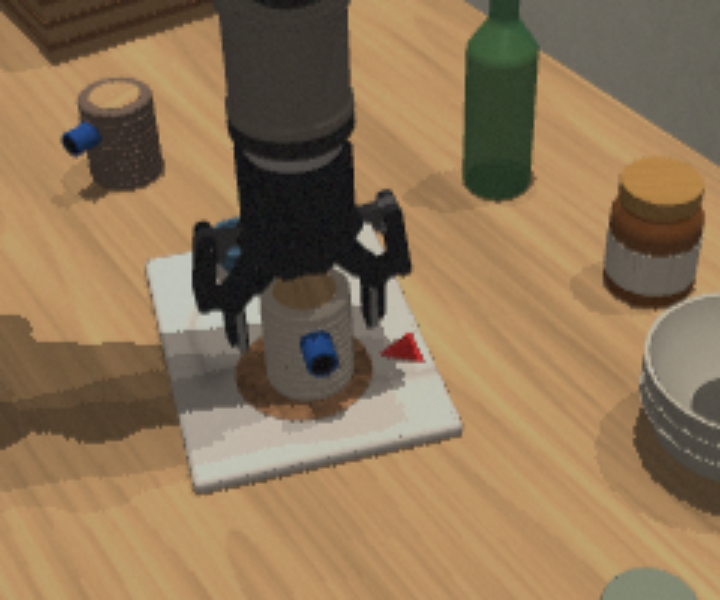

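The fingers straddle the canister at (240,330) and (375,300), with the spout at (320,350) clear between them. I'll close the gripper, lift slightly and turn.

{"op": "apply_moves", "data": {
  "moves": [
    [0, 0, 0, 0, 0, 0, -1],
    [0, 0, 0, 0, 0, 0, -1],
    [0, 0, 0, 0, 0, 0, -1],
    [0, 0, 0, 0, 0, 0, -1],
    [0, 0, 0, 0, 0, 0, -1],
    [0, 0, 0, 0, 0, 0, -1],
    [0, 0, 0, 0, 0, 0, -1],
    [0, 0, 0, 0, 0, 0, -1]
  ],
  "grip_force": 40
}}

```text
clock: 6.18
tcp_pos: [0.5019, -0.0092, 0.0396]
orientation: [2.554, 1.829, 0.001]
contact_force: [0.0, -1.6, 3.3]
grip_width: 0.0633
gripper_force: 44.7
```

{"op": "apply_moves", "data": {
  "moves": [
    [0, 0, 0, 0, 0, 0, -1],
    [0, 0, 0, 0, 0, -0.001, -1],
    [0, 0, 0, 0, 0, -0.001, -1],
    [0, 0, 0, 0, 0, -0.001, -1],
    [0, 0, 0, 0, 0, -0.001, -1],
    [0, 0, 0, 0, 0, -0.001, -1],
    [0, 0, 0, 0, 0, 0, -1],
    [0, 0, 0, 0, 0, 0, -1]
  ]
}}

```text
clock: 6.85
tcp_pos: [0.5016, -0.0089, 0.0443]
orientation: [-2.554, -1.829, 0.0]
contact_force: [-0.9, 0.1, -3.0]
grip_width: 0.0636
gripper_force: 44.7
```

```bash
python3 -c "
from h import *
state()"
```

```text
t 6.85 tcp [ 0.5016 -0.0089  0.0443] q [-0.55  0.54  0.57  2.14 -0.51  0.6   0.05] F [-0.9  0.1 -3. ] w 0.0636 gf 44.68350827693939
tooly deg -18.77 toolz [-1.e-04  0.e+00 -1.e+00]
```

{"op": "apply_moves", "data": {
  "moves": [
    [0, 0, -0.5, 0, 0, 0, -1],
    [0, 0, -1, 0, 0, 0, -1],
    [0, 0, -1, 0, 0, 0, -1],
    [0, 0, -1, 0, 0, 0, -1],
    [0, 0, -1, 0, 0, 0, -1],
    [0, 0, -1, 0, 0, 0, -1],
    [0, 0, -1, 0, 0, 0, -1],
    [0, 0, -1, 0, 0, 0, -1]
  ]
}}

```text
clock: 7.52
tcp_pos: [0.5015, -0.0091, 0.0442]
orientation: [-1.653, -2.672, 0.0]
contact_force: [0.6, -0.3, -3.7]
grip_width: 0.0631
gripper_force: 44.6
```

{"op": "apply_moves", "data": {
  "moves": [
    [0, 0, -1, 0, 0, 0, -1],
    [0, 0, -1, 0, 0, 0, -1],
    [0, 0, -1, 0, 0, 0, -1],
    [0, 0, -1, 0, 0, 0, -1],
    [0, 0, -1, 0, 0, 0, -1],
    [0, 0, -1, 0, 0, 0, -1],
    [0, 0, -1, 0, 0, 0, -1],
    [0, 0, -0.6, 0, 0, 0, -1]
  ]
}}

```text
clock: 8.18
tcp_pos: [0.5015, -0.0093, 0.0442]
orientation: [-0.489, -3.103, 0.0]
contact_force: [1.0, -0.4, -4.0]
grip_width: 0.0635
gripper_force: 44.7
```

```bash
python3 -c "
from h import *
state(.4985,-.006)
i=grab_frame('top');j=grab_frame('side');cv2.imwrite('pics/t2.png',i);cv2.imwrite('pics/s2.png',j)
for n,k in(('top',i),('side',j)):print(n,blobs(k,(105,150,40),(125,255,255))[0][:5])
cv2.imwrite('pics/s2c.png',np.hstack([cv2.resize(j[200:320,220:360],None,fx=3,fy=3),cv2.resize(i[200:320,250:370],None,fx=3,fy=3)]))"
```

```text
t 8.18 tcp [ 0.5015 -0.0093  0.0442] q [-0.22  0.47  0.14  2.12 -0.12  0.56  1.26] F [ 1.  -0.4 -4. ] w 0.0635 gf 44.673630595207214
tooly deg 72.1 toolz [-1.e-04 -1.e-04 -1.e+00]
tool shift [0.0039 0.0022 0.    ]
top [(96, [175.2, 284.65], [170, 279, 11, 12])]
side [(88, [301.12, 248.65], [296, 244, 11, 11]), (63, [207.49, 194.98], [202, 191, 11, 10])]
```

View pics/s2c.png

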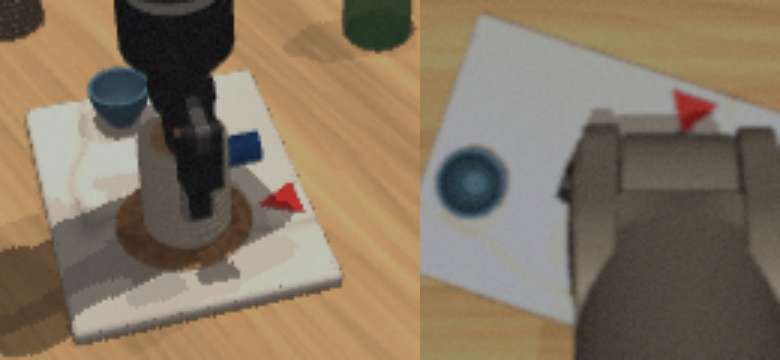

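The side view shows the spout at (245,150) pointing to the red mark's side. Now I'll centre and lower it.

{"op": "apply_moves", "data": {
  "moves": [
    [0, 0, 0, 0.002, 0.001, 0, -1],
    [0, 0, 0, 0.002, 0.001, 0, -1],
    [0, 0, 0, 0, 0, -0.0, -1],
    [0, 0, 0, 0, 0, 0.001, -1],
    [0, 0, 0, 0, 0, 0.001, -1],
    [0, 0, 0, 0, 0, 0.001, -1],
    [0, 0, 0, 0, 0, 0.001, -1],
    [0, 0, 0, 0, 0, 0, -1]
  ]
}}

```text
clock: 8.95
tcp_pos: [0.4983, -0.0059, 0.04]
orientation: [-0.496, -3.102, 0.0]
contact_force: [-0.5, -0.3, -3.7]
grip_width: 0.0635
gripper_force: 44.7
```

{"op": "apply_moves", "data": {
  "moves": [
    [0, 0, 0, 0, 0, 0.0005, -1],
    [0, 0, 0, 0, 0, 0.0005, -1],
    [0, 0, 0, 0, 0, 0, -1],
    [0, 0, 0, 0, 0, 0, -1],
    [0, 0, 0, 0, 0, 0, -1],
    [0, 0, 0, 0, 0, 0, -1],
    [0, 0, 0, 0, 0, 0, -1],
    [0, 0, 0, 0, 0, 0, -1]
  ]
}}

```text
clock: 9.62
tcp_pos: [0.4985, -0.0059, 0.0396]
orientation: [0.496, 3.102, 0.0]
contact_force: [-1.3, 0.5, 6.0]
grip_width: 0.0633
gripper_force: 45.4
```

{"op": "apply_moves", "data": {
  "moves": [
    [0, 0, 0, 0, 0, 0, 1],
    [0, 0, 0, 0, 0, 0, 1],
    [0, 0, 0, 0, 0, 0, 1],
    [0, 0, 0, 0, 0, 0, 1],
    [0, 0, 0, 0, 0, 0, 1],
    [0, 0, 0, 0, 0, 0, 1],
    [0, 0, 0, 0, 0, 0, 1],
    [0, 0, 0, 0, 0, 0, 1]
  ]
}}

```text
clock: 10.28
tcp_pos: [0.4985, -0.0059, 0.0393]
orientation: [0.496, 3.102, 0.0]
contact_force: [0.4, 0.4, -1.1]
grip_width: 0.0856
gripper_force: 0.0
```

{"op": "apply_moves", "data": {
  "moves": [
    [0, 0, 0, 0, 0, -0.005, 1],
    [0, 0, 0, 0, 0, -0.01, 1],
    [0, 0, 0, 0, 0, -0.015, 1],
    [0, 0, 0, 0, 0, -0.02, 1],
    [0, 0, 0, 0, 0, -0.02, 1],
    [0, 0, 0, 0, 0, -0.02, 1],
    [0, 0, 0, 0, 0, -0.02, 1],
    [0, 0, 0, 0, 0, -0.02, 1]
  ]
}}

```text
clock: 10.95
tcp_pos: [0.4983, -0.006, 0.1713]
orientation: [0.496, 3.101, 0.0]
contact_force: [0.4, 0.1, 0.3]
grip_width: 0.0853
gripper_force: 0.0
```

```bash
python3 -c "
from h import *
state(.5095,.318)"
```

```text
t 10.95 tcp [ 0.4983 -0.006   0.1713] q [-0.27  0.26  0.19  2.04 -0.06  0.84  1.2 ] F [0.4 0.1 0.3] w 0.0853 gf 0.0
tooly deg 71.82 toolz [ 8.e-04  1.e-04 -1.e+00]
tool shift [9.050e-02 3.113e-01 1.000e-04]
```

{"op": "apply_moves", "data": {
  "moves": [
    [0, 0, 0, 0.0056, 0.0195, 0, 1],
    [0, 0, 0, 0.0056, 0.0195, 0, 1],
    [0, 0, 0, 0.0056, 0.0195, 0, 1],
    [0, 0, 0, 0.0056, 0.0195, 0, 1],
    [0, 0, 0, 0.0056, 0.0195, 0, 1],
    [0, 0, 0, 0.0056, 0.0195, 0, 1],
    [0, 0, 0, 0.0056, 0.0195, 0, 1],
    [0, 0, 0, 0.0056, 0.0195, 0, 1]
  ]
}}

```text
clock: 11.62
tcp_pos: [0.5045, 0.1573, 0.1703]
orientation: [0.496, 3.101, 0.001]
contact_force: [-0.3, 0.4, -0.2]
grip_width: 0.0856
gripper_force: 0.0
```

{"op": "apply_moves", "data": {
  "moves": [
    [0, 0, 0, 0.0056, 0.0195, 0, 1],
    [0, 0, 0, 0.0056, 0.0195, 0, 1],
    [0, 0, 0, 0.0056, 0.0195, 0, 1],
    [0, 0, 0, 0.0056, 0.0195, 0, 1],
    [0, 0, 0, 0.0056, 0.0195, 0, 1],
    [0, 0, 0, 0.0056, 0.0195, 0, 1],
    [0, 0, 0, 0.0056, 0.0195, 0, 1],
    [0, 0, 0, 0.0056, 0.0195, 0, 1]
  ]
}}

```text
clock: 12.28
tcp_pos: [0.5106, 0.3194, 0.1704]
orientation: [0.496, 3.102, 0.001]
contact_force: [0.1, -0.4, -0.3]
grip_width: 0.0857
gripper_force: 0.0
```

{"op": "apply_moves", "data": {
  "moves": [
    [0, 0, 1, 0, 0, 0, 1],
    [0, 0, 1, 0, 0, 0, 1],
    [0, 0, 1, 0, 0, 0, 1],
    [0, 0, 1, 0, 0, 0, 1],
    [0, 0, 1, 0, 0, 0, 1],
    [0, 0, 1, 0, 0, 0, 1],
    [0, 0, 1, 0, 0, 0, 1],
    [0, 0, 1, 0, 0, 0, 1]
  ]
}}

```text
clock: 12.95
tcp_pos: [0.5106, 0.3185, 0.1704]
orientation: [1.722, 2.628, 0.001]
contact_force: [-0.6, -0.1, 0.3]
grip_width: 0.0857
gripper_force: 0.0
```

{"op": "apply_moves", "data": {
  "moves": [
    [0, 0, 1, 0, 0, 0, 1],
    [0, 0, 1, 0, 0, 0, 1],
    [0, 0, 1, 0, 0, 0, 1],
    [0, 0, 1, 0, 0, 0, 1],
    [0, 0, 1, 0, 0, 0, 1],
    [0, 0, 1, 0, 0, 0, 1],
    [0, 0, 1, 0, 0, 0, 1],
    [0, 0, 1, 0, 0, 0, 1]
  ]
}}

```text
clock: 13.62
tcp_pos: [0.5105, 0.3186, 0.1703]
orientation: [-2.641, -1.7, -0.001]
contact_force: [-0.1, -0.2, 0.6]
grip_width: 0.0854
gripper_force: 0.0
```

{"op": "apply_moves", "data": {
  "moves": [
    [0, 0, 1, 0, 0, 0, 1],
    [0, 0, 1, 0, 0, 0, 1],
    [0, 0, 1, 0, 0, 0, 1],
    [0, 0, 1, 0, 0, 0, 1],
    [0, 0, 1, 0, 0, 0, 1],
    [0, 0, 1, 0, 0, 0, 1],
    [0, 0, 1, 0, 0, 0, 1],
    [0, 0, 0.4, 0, 0, 0, 1]
  ]
}}

```text
clock: 14.28
tcp_pos: [0.5104, 0.3188, 0.1702]
orientation: [-3.087, -0.576, -0.0]
contact_force: [-0.1, -0.7, -0.8]
grip_width: 0.0849
gripper_force: 0.0
```

```bash
cat >> h.py <<'E'
def can(n,i,axpx,z,nm):
    "axis from lid pixels near axpx, spout = blue blob nearest it"
    h=cv2.cvtColor(i,cv2.COLOR_BGR2HSV);m=cv2.inRange(h,np.array((13,85,125)),np.array((25,255,255)))
    w=np.zeros_like(m);cv2.circle(w,tuple(int(round(v)) for v in axpx),14 if n=="top" else 12,255,-1)
    k,l,s,c=cv2.connectedComponentsWithStats(m&w);j=1+np.argmax(s[1:,4]);A=back(n,c[j],z+.079)
    B=blobs(i,(105,150,40),(125,255,255))[0]
    b=min(B,key=lambda q:np.hypot(*(np.array(q[1])-axpx)));S=back(n,b[1],z+.057+(.006 if n=="top" else .004));d=S-A
    print(n,nm,s[j],"axis",A.round(4),"spout",S.round(4),"r",np.hypot(*d).round(4),"deg",np.degrees(np.arctan2(d[1],d[0])).round(1));return A
E
python3 -c "
from h import *
state(.5095,.318)
i=grab_frame('top');j=grab_frame('side');cv2.imwrite('pics/t3.png',i);cv2.imwrite('pics/s3.png',j)
can('top',i,proj('top',[.4985,-.006,.091])[0],.012,'w')
can('side',j,proj('side',[.4985,-.006,.091])[0],.012,'w')
cv2.imwrite('pics/s3c.png',np.hstack([cv2.resize(j[150:320,190:340],None,fx=2.5,fy=2.5),cv2.resize(i[195:365,210:370],None,fx=2.5,fy=2.5)]))"
```

```text
t 14.28 tcp [0.5104 0.3188 0.1702] q [-1.14  0.49  0.65  1.83 -0.36  0.94 -1.54] F [-0.1 -0.7 -0.8] w 0.0849 gf 0.0
tooly deg -68.86 toolz [-1.e-04  9.e-04 -1.e+00]
tool shift [-0.0011  0.0005 -0.    ]
top w [319 262  21  21 347] axis [ 0.4974 -0.006 ] spout [ 0.5382 -0.0194] r 0.0429 deg -18.3
side w [268 240  21  14 223] axis [ 0.4973 -0.0052] spout [ 0.5365 -0.023 ] r 0.043 deg -24.4
```

View pics/s3c.png

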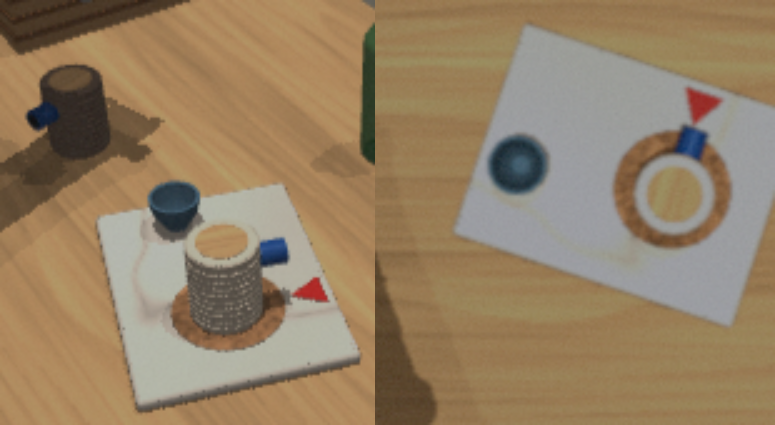

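The white spout at (690,145) in the top view points straight at the red mark (-18.3° against -18.2°), and the canister is centred on the cork. On to the taupe grasp.

{"op": "apply_moves", "data": {
  "moves": [
    [0, 0, 0, -0.001, 0.0005, 0.009, 1],
    [0, 0, 0, 0, 0, 0.009, 1],
    [0, 0, 0, 0, 0, 0.009, 1],
    [0, 0, 0, 0, 0, 0.009, 1],
    [0, 0, 0, 0, 0, 0.009, 1],
    [0, 0, 0, 0, 0, 0.009, 1],
    [0, 0, 0, 0, 0, 0.009, 1],
    [0, 0, 0, 0, 0, 0.009, 1]
  ]
}}

```text
clock: 15.05
tcp_pos: [0.5098, 0.3176, 0.0962]
orientation: [3.087, 0.584, -0.0]
contact_force: [-0.3, -0.7, -0.4]
grip_width: 0.0855
gripper_force: 0.0
```

{"op": "apply_moves", "data": {
  "moves": [
    [0, 0, 0, 0, 0, 0.009, 1],
    [0, 0, 0, 0, 0, 0.009, 1],
    [0, 0, 0, 0, 0, 0.009, 1],
    [0, 0, 0, 0, 0, 0.009, 1],
    [0, 0, 0, 0, 0, 0.009, 1],
    [0, 0, 0, 0, 0, 0.009, 1],
    [0, 0, 0, 0, 0, 0.009, 1],
    [0, 0, 0, 0, 0, 0.007, 1]
  ]
}}

```text
clock: 15.72
tcp_pos: [0.5096, 0.3176, 0.0262]
orientation: [3.087, 0.584, -0.001]
contact_force: [0.4, 0.5, 0.9]
grip_width: 0.0855
gripper_force: 0.0
```

{"op": "apply_moves", "data": {
  "moves": [
    [0, 0, 0, 0, 0, 0, -1],
    [0, 0, 0, 0, 0, 0, -1],
    [0, 0, 0, 0, 0, 0, -1],
    [0, 0, 0, 0, 0, 0, -1],
    [0, 0, 0, 0, 0, 0, -1],
    [0, 0, 0, 0, 0, 0, -1],
    [0, 0, 0, 0, 0, 0, -1],
    [0, 0, 0, 0, 0, 0, -1]
  ]
}}

```text
clock: 16.38
tcp_pos: [0.5098, 0.3177, 0.0274]
orientation: [-3.087, -0.584, -0.0]
contact_force: [-0.5, -0.2, -4.5]
grip_width: 0.0632
gripper_force: 44.4
```

```bash
python3 -c "
from h import *
state(.5095,.318)"
```

```text
t 16.38 tcp [0.5098 0.3177 0.0274] q [-1.04  0.68  0.51  1.91 -0.5   0.69 -1.42] F [-0.5 -0.2 -4.5] w 0.0632 gf 44.35090184211731
tooly deg -68.57 toolz [ 0.e+00  1.e-04 -1.e+00]
tool shift [-0.0002 -0.0004  0.    ]
```

{"op": "apply_moves", "data": {
  "moves": [
    [0, 0, 0, 0, 0, -0.001, -1],
    [0, 0, 0, 0, 0, -0.002, -1],
    [0, 0, 0, 0, 0, -0.004, -1],
    [0, 0, 0, 0, 0, -0.007, -1],
    [0, 0, 0, 0, 0, -0.01, -1],
    [0, 0, 0, 0, 0, -0.01, -1],
    [0, 0, 0, 0, 0, -0.01, -1],
    [0, 0, 0, 0, 0, -0.01, -1]
  ]
}}

```text
clock: 17.05
tcp_pos: [0.5101, 0.3179, 0.0828]
orientation: [-3.086, -0.584, -0.001]
contact_force: [1.1, -0.1, -3.6]
grip_width: 0.0632
gripper_force: 44.5
```

{"op": "apply_moves", "data": {
  "moves": [
    [0, 0, -0.5, 0, 0, -0.01, -1],
    [0, 0, -1, 0, 0, -0.01, -1],
    [0, 0, -1, 0, 0, -0.01, -1],
    [0, 0, -1, 0, 0, -0.01, -1],
    [0, 0, -1, 0, 0, -0.01, -1],
    [0, 0, -1, 0, 0, -0.01, -1],
    [0, 0, -1, 0, 0, -0.01, -1],
    [0, 0, -1, 0, 0, -0.01, -1]
  ]
}}

```text
clock: 17.72
tcp_pos: [0.51, 0.3174, 0.1627]
orientation: [2.624, 1.727, 0.001]
contact_force: [0.2, 0.4, -3.0]
grip_width: 0.0633
gripper_force: 44.4
```

{"op": "apply_moves", "data": {
  "moves": [
    [0, 0, -1, 0, 0, 0, -1],
    [0, 0, -1, 0, 0, 0, -1],
    [0, 0, -1, 0, 0, 0, -1],
    [0, 0, -1, 0, 0, 0, -1],
    [0, 0, -1, 0, 0, 0, -1],
    [0, 0, -1, 0, 0, 0, -1],
    [0, 0, -1, 0, 0, 0, -1],
    [0, 0, -1, 0, 0, 0, -1]
  ]
}}

```text
clock: 18.38
tcp_pos: [0.5101, 0.3173, 0.1622]
orientation: [1.695, 2.644, 0.0]
contact_force: [-0.8, -0.7, -1.9]
grip_width: 0.0632
gripper_force: 44.3
```

{"op": "apply_moves", "data": {
  "moves": [
    [0, 0, -1, 0, 0, 0, -1],
    [0, 0, -1, 0, 0, 0, -1],
    [0, 0, -1, 0, 0, 0, -1],
    [0, 0, -1, 0, 0, 0, -1],
    [0, 0, -1, 0, 0, 0, -1],
    [0, 0, -1, 0, 0, 0, -1],
    [0, 0, -1, 0, 0, 0, -1],
    [0, 0, -0.9, 0, 0, 0, -1]
  ]
}}

```text
clock: 19.05
tcp_pos: [0.5102, 0.3171, 0.1622]
orientation: [0.489, 3.102, -0.0]
contact_force: [0.7, -0.1, -3.7]
grip_width: 0.0631
gripper_force: 44.4
```

```bash
python3 -c "
from h import *
state(.4978,-.0058)"
```

```text
t 19.05 tcp [0.5102 0.3171 0.1622] q [-0.69  0.43  0.04  1.81 -0.02  0.91  0.61] F [ 0.7 -0.1 -3.7] w 0.0631 gf 44.35204088687897
tooly deg 72.08 toolz [ 1.e-03 -5.e-04 -1.e+00]
tool shift [-8.760e-02 -3.111e-01  1.000e-04]
```

{"op": "apply_moves", "data": {
  "moves": [
    [0, 0, 0, -0.0018, -0.006, 0, -1],
    [0, 0, 0, -0.0036, -0.013, 0, -1],
    [0, 0, 0, -0.0036, -0.013, 0, -1],
    [0, 0, 0, -0.0036, -0.013, 0, -1],
    [0, 0, 0, -0.0036, -0.013, 0, -1],
    [0, 0, 0, -0.0036, -0.013, 0, -1],
    [0, 0, 0, -0.0036, -0.013, 0, -1],
    [0, 0, 0, -0.0036, -0.013, 0, -1]
  ]
}}

```text
clock: 19.72
tcp_pos: [0.5052, 0.2155, 0.1614]
orientation: [0.497, 3.102, -0.0]
contact_force: [-0.3, 0.4, -2.9]
grip_width: 0.063
gripper_force: 44.5
```

{"op": "apply_moves", "data": {
  "moves": [
    [0, 0, 0, -0.0036, -0.013, 0, -1],
    [0, 0, 0, -0.0036, -0.013, 0, -1],
    [0, 0, 0, -0.0036, -0.013, 0, -1],
    [0, 0, 0, -0.0036, -0.013, 0, -1],
    [0, 0, 0, -0.0036, -0.013, 0, -1],
    [0, 0, 0, -0.0036, -0.013, 0, -1],
    [0, 0, 0, -0.0036, -0.013, 0, -1],
    [0, 0, 0, -0.0036, -0.013, 0, -1]
  ]
}}

```text
clock: 20.38
tcp_pos: [0.5001, 0.108, 0.1613]
orientation: [0.496, 3.102, 0.0]
contact_force: [-0.0, 0.4, -3.4]
grip_width: 0.0632
gripper_force: 44.5
```

{"op": "apply_moves", "data": {
  "moves": [
    [0, 0, 0, -0.0036, -0.013, 0, -1],
    [0, 0, 0, -0.0036, -0.013, 0, -1],
    [0, 0, 0, -0.0036, -0.013, 0, -1],
    [0, 0, 0, -0.0036, -0.013, 0, -1],
    [0, 0, 0, -0.0036, -0.013, 0, -1],
    [0, 0, 0, -0.0036, -0.013, 0, -1],
    [0, 0, 0, -0.0036, -0.013, 0, -1],
    [0, 0, 0, -0.0018, -0.006, 0, -1]
  ]
}}

```text
clock: 21.05
tcp_pos: [0.4952, 0.0062, 0.1613]
orientation: [0.499, 3.102, -0.001]
contact_force: [0.1, -0.4, -3.1]
grip_width: 0.0631
gripper_force: 44.6
```

```bash
python3 -c "
from h import *
state(.4978,-.0058)
j=grab_frame('side');i=grab_frame('top')
print(blobs(j,(105,150,40),(125,255,255))[0][:3],blobs(i,(105,150,40),(125,255,255))[0][:3])
s=np.radians(-18.2);print(proj('side',np.array([.4978,-.0058,.135+.061])+.043*np.array([np.cos(s),np.sin(s),0])))
cv2.imwrite('pics/s4c.png',cv2.resize(j[150:330,210:370],None,fx=3,fy=3))"
```

```text
t 21.05 tcp [0.4952 0.0062 0.1613] q [-0.26  0.27  0.14  2.06 -0.05  0.82  1.16] F [ 0.1 -0.4 -3.1] w 0.0631 gf 44.58935558795929
tooly deg 71.7 toolz [-1.e-04 -6.e-04 -1.e+00]
tool shift [-0.0062 -0.0106  0.    ]
[(104, [293.13, 200.85], [288, 196, 12, 11]), (86, [299.09, 250.12], [294, 246, 11, 10])] []
[[297.07312512 200.74245235]]
```

View pics/s4c.png

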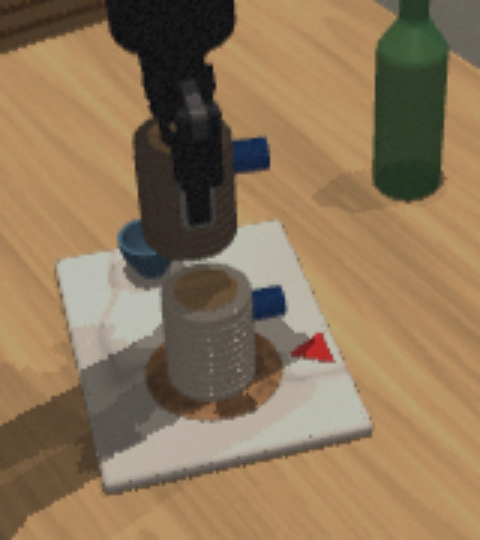

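The side crop shows the taupe canister held upright over the white one, with both spouts (250,155) and (268,302) pointing the same way. There is still a small shift left to make before lowering.

{"op": "apply_moves", "data": {
  "moves": [
    [0, 0, 0, -0.002, -0.003, 0, -1],
    [0, 0, 0, -0.002, -0.003, 0, -1],
    [0, 0, 0, -0.002, -0.003, 0, -1],
    [0, 0, 0, 0, -0.0015, 0.005, -1],
    [0, 0, 0, 0, 0, 0.005, -1],
    [0, 0, 0, 0, 0, 0.005, -1],
    [0, 0, 0, 0, 0, 0.005, -1],
    [0, 0, 0, 0, 0, 0.003, -1]
  ]
}}

```text
clock: 21.82
tcp_pos: [0.4975, -0.0028, 0.1373]
orientation: [-0.495, -3.101, 0.0]
contact_force: [-0.8, -0.3, -2.3]
grip_width: 0.0631
gripper_force: 44.6
```

```bash
python3 -c "
from h import *
state(.4978,-.0059)
j=grab_frame('side')
print(blobs(j,(105,150,40),(125,255,255))[0][:3])"
```

```text
t 21.82 tcp [ 0.4975 -0.0028  0.1373] q [-0.24  0.31  0.14  2.07 -0.06  0.77  1.19] F [-0.8 -0.3 -2.3] w 0.0631 gf 44.5896577835083
tooly deg 71.85 toolz [-1.3e-03 -1.0e-04 -1.0e+00]
tool shift [-0.0013 -0.0028 -0.    ]
[(102, [296.93, 212.69], [292, 208, 11, 11]), (88, [299.07, 250.15], [294, 246, 11, 10])]
```

{"op": "apply_moves", "data": {
  "moves": [
    [0, 0, 0, -0.001, -0.0015, 0, -1],
    [0, 0, 0, 0, -0.001, 0, -1],
    [0, 0, 0, 0, 0, 0.003, -1],
    [0, 0, 0, 0, 0, 0.003, -1],
    [0, 0, 0, 0, 0, 0.003, -1],
    [0, 0, 0, 0, 0, 0.002, -1],
    [0, 0, 0, 0, 0, 0, -1],
    [0, 0, 0, 0, 0, 0, -1]
  ]
}}

```text
clock: 22.53
tcp_pos: [0.4981, -0.0058, 0.1271]
orientation: [-0.496, -3.102, 0.0]
contact_force: [0.4, -0.5, -2.6]
grip_width: 0.063
gripper_force: 44.6
```

```bash
python3 -c "
from h import *
state(.4978,-.0059)
j=grab_frame('side')
print(blobs(j,(105,150,40),(125,255,255))[0][:3])"
```

```text
t 22.53 tcp [ 0.4981 -0.0058  0.1271] q [-0.23  0.33  0.14  2.08 -0.06  0.74  1.2 ] F [ 0.4 -0.5 -2.6] w 0.063 gf 44.588701128959656
tooly deg 71.83 toolz [-4.e-04 -0.e+00 -1.e+00]
tool shift [ 0.0002 -0.0002  0.    ]
[(106, [298.24, 217.52], [293, 213, 12, 10]), (86, [299.08, 250.07], [294, 246, 11, 10])]
```

```bash
python3 -c "
from h import *
A=back('side',[298.24,217.52],.0996+.061);B=back('side',[299.08,250.07],.012+.061);print(A,B,A-B)"
```

```text
[ 0.53585682 -0.02569484] [ 0.53659529 -0.02294262] [-0.00073848 -0.00275222]
```

{"op": "apply_moves", "data": {
  "moves": [
    [0, 0, 0, 0, 0, 0.001, -1],
    [0, 0, 0, 0, 0, 0.001, -1],
    [0, 0, 0, 0, 0, 0.001, -1],
    [0, 0, 0, 0, 0, 0.001, -1],
    [0, 0, 0, 0, 0, 0.001, -1],
    [0, 0, 0, 0, 0, 0.001, -1],
    [0, 0, 0, 0, 0, 0, -1],
    [0, 0, 0, 0, 0, 0, -1]
  ]
}}

```text
clock: 23.25
tcp_pos: [0.4981, -0.0058, 0.1212]
orientation: [-0.496, -3.102, 0.0]
contact_force: [1.6, -0.6, -2.3]
grip_width: 0.063
gripper_force: 44.6
```

{"op": "apply_moves", "data": {
  "moves": [
    [0, 0, 0, 0, 0, 0.0005, -1],
    [0, 0, 0, 0, 0, 0.0005, -1],
    [0, 0, 0, 0, 0, 0.0004, -1],
    [0, 0, 0, 0, 0, 0, -1],
    [0, 0, 0, 0, 0, 0, -1],
    [0, 0, 0, 0, 0, 0, -1],
    [0, 0, 0, 0, 0, 0, -1],
    [0, 0, 0, 0, 0, 0, -1]
  ]
}}

```text
clock: 23.92
tcp_pos: [0.4982, -0.0058, 0.1199]
orientation: [0.496, 3.102, 0.0]
contact_force: [-0.0, -0.0, -2.7]
grip_width: 0.0634
gripper_force: 44.6
```

{"op": "apply_moves", "data": {
  "moves": [
    [0, 0, 0, 0, 0, 0.0004, -1],
    [0, 0, 0, 0, 0, 0, -1],
    [0, 0, 0, 0, 0, 0, -1],
    [0, 0, 0, 0, 0, 0.0003, -1],
    [0, 0, 0, 0, 0, 0, -1],
    [0, 0, 0, 0, 0, 0, -1],
    [0, 0, 0, 0, 0, 0, -1],
    [0, 0, 0, 0, 0, 0, -1]
  ]
}}

```text
clock: 24.58
tcp_pos: [0.4982, -0.0058, 0.1192]
orientation: [-0.496, -3.102, 0.0]
contact_force: [0.1, -0.3, -3.1]
grip_width: 0.0632
gripper_force: 44.6
```

{"op": "apply_moves", "data": {
  "moves": [
    [0, 0, 0, 0, 0, 0.0004, -1],
    [0, 0, 0, 0, 0, 0, -1],
    [0, 0, 0, 0, 0, 0, -1],
    [0, 0, 0, 0, 0, 0.0004, -1],
    [0, 0, 0, 0, 0, 0, -1],
    [0, 0, 0, 0, 0, 0, -1],
    [0, 0, 0, 0, 0, 0, -1],
    [0, 0, 0, 0, 0, 0, -1]
  ]
}}

```text
clock: 25.25
tcp_pos: [0.4984, -0.0058, 0.1191]
orientation: [0.496, 3.102, 0.0]
contact_force: [-4.0, 0.3, 7.9]
grip_width: 0.0631
gripper_force: 45.7
```

Contact is made, so I'll release and retreat.

{"op": "apply_moves", "data": {
  "moves": [
    [0, 0, 0, 0, 0, 0, 1],
    [0, 0, 0, 0, 0, 0, 1],
    [0, 0, 0, 0, 0, 0, 1],
    [0, 0, 0, 0, 0, 0, 1],
    [0, 0, 0, 0, 0, 0, 1],
    [0, 0, 0, 0, 0, 0, 1],
    [0, 0, 0, 0, 0, 0, 1],
    [0, 0, 0, 0, 0, 0, 1]
  ]
}}

```text
clock: 25.92
tcp_pos: [0.4982, -0.0058, 0.1184]
orientation: [-0.496, -3.102, -0.0]
contact_force: [-0.2, -0.3, 0.4]
grip_width: 0.0856
gripper_force: 0.0
```

{"op": "apply_moves", "data": {
  "moves": [
    [0, 0, 0, 0, 0, -0.003, 1],
    [0, 0, 0, 0, 0, -0.006, 1],
    [0, 0, 0, 0, 0, -0.01, 1],
    [0, 0, 0, 0, 0, -0.015, 1],
    [0, 0, 0, 0, 0, -0.02, 1],
    [0, 0, 0, 0, 0, -0.02, 1],
    [0, 0, 0, 0, 0, -0.02, 1],
    [0, 0, 0, 0, 0, -0.02, 1]
  ]
}}

```text
clock: 26.58
tcp_pos: [0.4982, -0.0059, 0.2345]
orientation: [0.496, 3.101, 0.001]
contact_force: [0.2, 0.1, -1.0]
grip_width: 0.0854
gripper_force: 0.0
```

{"op": "apply_moves", "data": {
  "moves": [
    [0, 0, 0, 0, 0.02, 0, 1],
    [0, 0, 0, 0, 0.025, 0, 1],
    [0, 0, 0, 0, 0.025, 0, 1],
    [0, 0, 0, 0, 0.025, 0, 1],
    [0, 0, 0, 0, 0.025, 0, 1],
    [0, 0, 0, 0, 0.025, 0, 1],
    [0, 0, 0, 0, 0.025, 0, 1],
    [0, 0, 0, 0, 0.01, 0, 1]
  ]
}}

```text
clock: 27.25
tcp_pos: [0.5548, 0.1694, 0.2335]
orientation: [0.49, 3.102, 0.004]
contact_force: [0.1, 0.6, -0.5]
grip_width: 0.0857
gripper_force: 0.0
```

```bash
python3 -c "
from h import *
state()
i=grab_frame('top');j=grab_frame('side')
for n,k in(('top',i),('side',j)):
    print(blobs(k,(105,150,40),(125,255,255))[0][:3])
    can(n,k,proj(n,[.498,-.006,.171])[0],.092,'t')
cv2.imwrite('pics/s5c.png',np.hstack([cv2.resize(j[150:320,210:360],None,fx=2.5,fy=2.5),cv2.resize(i[195:365,210:370],None,fx=2.5,fy=2.5)]))"
```

```text
t 27.25 tcp [0.5548 0.1694 0.2335] q [-0.46  0.32  0.07  1.79 -0.03  1.03  0.88] F [ 0.1  0.6 -0.5] w 0.0857 gf 0.0
tooly deg 72.05 toolz [ 0.0014  0.0021 -1.    ]
[(118, [338.02, 250.75], [331, 245, 14, 13])]
top t [318 261  26  25 502] axis [ 0.4985 -0.0067] spout [ 0.5384 -0.0205] r 0.0422 deg -19.1
[(98, [298.64, 220.51], [293, 216, 12, 10]), (87, [299.03, 250.1], [294, 246, 11, 10])]
side t [265 208  23  14 247] axis [ 0.4988 -0.0051] spout [ 0.5365 -0.0258] r 0.0429 deg -28.9
```

View pics/s5c.png

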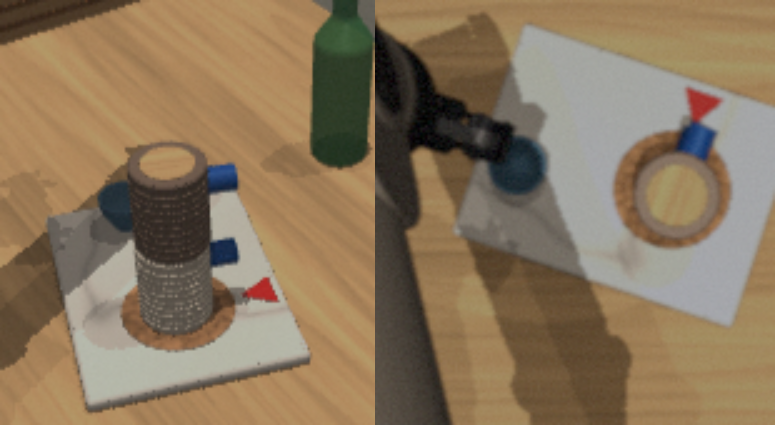

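The stack is flush: the axes are about 1.3 mm apart, and both spouts (222,178) and (222,250) point towards the red mark, the taupe at -19.1° in the top view. The arm is clear, so I'll hand in.

```bash
python3 -c "
from bench import order
print(order.hand_in())"
```

```text
the job is handed in; nothing more can be done
None
```

The white canister is centred on the cork with its spout towards the red mark, and the taupe canister is stacked flush on top (about 1.3 mm off-axis, spout about 1° off in the top view). I handed the job in at about 27 s; no verdict was returned.

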